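# Bring the viewing hood over the turned test chart

## Robot

A 6-joint arm with a two-finger parallel gripper is mounted at the origin on the work surface. World frame = base frame: x ahead of the robot, y to its left, z up, the work surface at z = 0. Lengths are in mm, angles in rad, forces in N, time in s.
With the tool pointing down it reaches from about 275 to 1000 mm from the base axis. Payload 8.4 kg.
Tool frame: the origin (TCP) lies between the finger pads; the fingertips stand 8 mm ahead of it and the grasp point (between the pads) lies 11 mm behind it (r.tip_extent is the distance from the TCP to the fingertips, in mm); z points along the fingers, y is the line along which they close (so a half turn about z gives the same grasp; the last joint's range is limited). The gripper opens to 85 mm and grips with 20 to 120 N. Pads are 22 mm wide; open, the fingers measure 114 mm over their backs; the gripper's body (76 mm by 85 mm) begins 54 mm behind the grasp point. The pads swing forward as they close: fully open they stand 13 mm farther back than shut.
Start: joints at [-1.272, 0.353, 1.633, -0, 1.155, -0.002], TCP at [185.176, -596.94, 239.281] pointing down, gripper open.
Joint ranges: [-2.63, 2.63], [-0.92, 2.1], [0.06, 2.66], [-1.3, 4.44], [0, 2.69], [-3.02, 3.02]. Speed limits (rad/s): [2.22, 2.22, 2.79, 3.14, 3.14, 3.14].

## Interface

Orientations are given as a 3x3 rotation matrix whose columns are the frame's x, y, z axes.
In Python, from station import r, read_camera, ticket gives the robot as it stands.
- The arm moves only by the tool apply_moves, never from a script. Its arguments are lists of equal length, an entry for each row: "grip": the closure in counts, from 0 (fully open) to 255 (shut); "xyz": the shift along the tool's x, y, z in mm, a list of three; "turn": the turn, a rotation vector about the tool's x, y, z in rad, a list of three. A call has 1 to 20 rows; each row is the pose to reach, as a shift and turn from the pose commanded when the call began, along the tool's axes at that moment; what a row does not reach only later rows make up. A row lasts 1/8 s, in which the tool goes at most 62.5 mm and 10.7 degrees, less where a joint would pass 70% of its speed; a pose out of reach is approached as far as the arm can. A call with a gripper value outside its range is refused whole. The fingers move at their own pace and stop on an object; "force" is the grip in N (left out, the last holds). Time passes only in rows, so rows that repeat a pose let the fingers close. It gives the time, the measured TCP pose, the force, the opening and the grip force at its end, in the units of the state.
- r.sense(): the state, without advancing time (a new reading comes with each control period).
- read_camera(name): name is "scene" or "top" or "wrist"; returns a dict with "color" (384x512x3 uint8, red, green, blue), "camera_matrix" (3x3 intrinsics, pixels), "D" ([k1, k2, p1, p2, k3] as OpenCV has them; the pictures are not rectified), "rvec" (rotation vector, rad) and "tvec" (3), from world to camera coordinates, as OpenCV has them; the wrist camera has in their place "tool_from_camera" (4x4, takes a point from camera to tool coordinates, whose origin is the TCP and whose axes are the flange's). Camera axes: x right, y down, z forward; pixel columns grow to the right and rows downward; lengths in mm; the calibration is good to about 2 mm. A picture is of the moment at which its call begins: read the wrist's pose just before it. There is no depth.
- ticket.job_done(): hands the job in; it is judged then, once.
The state is a dict: "time": time; "joint_pos": joint angles; "joint_vel": joint speeds; "joint_efforts": joint torques, N m; "position": TCP position; "eef_rot": TCP orientation; "ft_force": force on the tool from outside, world axes, zero at the start; "torque": the same for the moment, N m; "gripper_width": finger opening in mm; "gripper_force": force on a finger pad.
Only numpy, scipy, OpenCV 4.12 (cv2) and the standard library are available. Lean on these libraries where they do the work, as an engineer would, in place of code of your own. Each camera call takes 0.05 s, during which the arm holds its last target. There are 200 camera calls.

## Task

Get the optical bench ready for viewing the back of the test chart: first drag or push the squat grey rider out of the hood's path, straight towards the robot, leaving it standing; then turn the binder's stiff leaf right over its rings by its steel rod so that it lies flat on the far half. Then take the crank by its loose black sleeve and wind until the hood stands centred over the turned leaf, turning the crank only while the sleeve is held; finally let go and push the lamp supply's toggle fully over, away from the robot. The hood must not bump the rider, and the other things on the bench are to be left alone.

Things in the scene. Friction and masses are not known exactly. Their poses are not given: they have to be found in the camera images.
- bench: Fixed optical bench: a black rail 780 mm long, 50 mm wide and 52 mm high along the bench's y axis, its middle line at x = +200 mm, and a grey crank gearbox (90 x 90 mm, 67 mm high, centred at x = 0, y = -300 mm) joined to the rail by a 45 mm wide, 38 mm high arm. Origin on the table, in the middle of the work area in front of the rail; x points away from the robot towards the rail, y along the rail to the left, z up. The pose varies a little between starts.
- crank (a joint): Turn of the crank arm about its upright axis, rad; grows clockwise seen from above. A toothed drive moves the hood 33 mm along the bench's -y (to the right) for each rad of growth (207 mm a turn). It turns with light friction (1 N at the sleeve, rising to about 5 N when wound briskly at 2.5 rad per second) and stays where it is left; usable range -0.7 to 14.
- crank_axis (a point): Point on the crank's upright axis, 122 mm above the table, level with the sleeve's middle. Fixed to the bench.
- sleeve: Black grip sleeve, 26 mm thick and 68 mm tall, upright, spinning freely about its own upright axis on the crank arm's pin. Origin at its middle, 122 mm above the table, 60 mm from the crank axis; the steel crank arm (22 mm wide, up to 82 mm above the table) runs beneath it. The sleeve turns with whatever holds it; the crank's angle is seen from its position about the crank axis.
- carriage: Carriage on the rail with a 26 mm post and a cantilever arm that carries the round viewing hood. Origin on the table plane under the hood's middle, 55 mm from the bench origin along the bench's x. It moves only along the bench's y, by the crank. Arm 184 to 208 mm above the table with a short eyepiece on top (to 238 mm).
- hood (a point): Centre of the hood's lower face, 80 mm above the table. The hood is a grey round bell of 80 mm diameter, so its path is a band 80 mm wide along the bench's y, from 15 to 95 mm along the bench's x.
- rider_middle (a point): Middle (46 mm up) of the loose rider: a squat grey cast saddle of 0.5 kg, base 70 x 70 mm and 30 mm high, a 50 mm square block on it up to 48 mm, and a dark 38 mm tube on top up to 92 mm. It stands on the table in the hood's path between hood and binder.
- page_middle (a point): Middle of the binder's far half, 36 mm above the table: the point over which the hood must stand. Fixed; on the line along which the hood travels.
- leaf_hinge (a point): Middle of the hinge line of the leaf at the binder's rings, 34 mm above the table; its axes are the binder's: y runs along the rings, x points away from the robot. The black ring binder lies open and fixed on the table, each half 112 mm (x) by 156 mm (y) with a stack of paper up to 30 mm; the three rings stand up to 48 mm.
- leaf (a joint): Turn of the stiff leaf about the rings, rad: 0 lying flat on the near half (plain white face up), 3.14 lying flat on the far half (the face with dark bars up). It has some friction and, let go short of flat, sinks slowly under its own weight. The leaf is white, 100 x 146 mm and 4 mm thick.
- leaf_tab (a point): Middle of the bare end of the round steel rod (10 mm thick, along the rings) fixed in the leaf near its free edge, 95 mm from the hinge line and 110 mm to the right (-y of the binder) of its middle. The rod sticks out about 60 mm beyond the binder's right side, over the bare table, with its middle 34 mm above it when the leaf lies flat.
- lamp_switch (a joint): Angle of the toggle on the lamp supply, rad: 0 leaning to the robot (off), 1.0 leaning away (on). Stays where it is left; about 1 N at the tip moves it.
- lamp_switch_tip (a point): Centre of the 26 mm black ball on the toggle, about 177 mm above the table. Its x axis turns with the lever. The lever is 80 mm long and pivots 107 mm above the table on top of the aluminium lamp supply (130 x 150 mm, 85 mm high). It swings in the supply's x-z plane; the ball travels about 77 mm away from the robot. A carrying handle stands 110 mm high behind it, 62 mm past the pivot.
- supply: The fixed aluminium lamp supply; origin at the middle of its underside, x axis pointing away from the robot, the way the toggle is pushed.
- lens_mount: Loose lens on a post, foot 60 x 70 mm, 132 mm tall; origin under its foot. To be left alone.
- stand_foot: Loose black cross-shaped foot, 90 x 100 mm, 61 mm tall; origin under it. To be left alone.
- slide_box: Loose wooden box 70 x 100 x 30 mm; origin under it. To be left alone.
- filter_disc: Loose black disc of 56 mm diameter, 12 mm thick, between crank and rail; origin under it. To be left alone.
- screwdriver: Loose screwdriver, 170 mm long. To be left alone.
- mug: Loose white mug, 90 mm tall. To be left alone.

How it is judged:
By the outcome, as a careful person would: the job done as asked, in the order asked, and still so for the second after the job is handed in, with the robot touching nothing.
It also fails if it takes over 72 s, if anything falls off the work surface, if the arm or the gripper's body presses on something with over 40 N, if the wrist force passes 120 N, or if a joint passes its speed limit or range.

## Working session

There is one attempt and no reset: what is moved stays moved. The work goes in short steps, Python scripts to look and compute and a tool call to move; the robot and the scene stay as the last step left them, time stands still between calls to the robot, and variables do not carry over. Pictures are saved under pics/ and viewed, at most 10 in all, crops included, and the job is handed in when it is done.

Besides the shell and the picture viewer there is one more tool, called after "Request:" as a command line: name --argument value ..., lists and objects as JSON in quotes. apply_moves: Moves the arm, as the interface text tells. Its arguments: {"type":"object","properties":{"grip":{"type":"array"},"xyz":{"type":"array"},"turn":{"type":"array"},"force":{"type":"number"}},"required":["grip","xyz","turn"]}

```bash
ls; mkdir -p pics; cat > h.py <<'E'
import numpy as np, cv2
from station import r, read_camera, ticket
def ray(c,px):
    u=cv2.undistortPoints(np.array([[px]],float),c["camera_matrix"],c["D"])[0,0]
    R=cv2.Rodrigues(np.array(c["rvec"],float))[0]; t=np.array(c["tvec"],float).ravel()
    return -R.T@t, R.T@np.array([u[0],u[1],1.])
def atz(c,px,z):
    o,d=ray(c,px); return o+d*(z-o[2])/d[2]
def proj(c,P):
    return cv2.projectPoints(np.array(P,float).reshape(-1,3),np.array(c["rvec"],float),np.array(c["tvec"],float),c["camera_matrix"],c["D"])[0].reshape(-1,2)
E
python3 - <<'E'
from h import *
import pickle
for n in("top","scene"):
    c=read_camera(n); pickle.dump(c,open(n+".pkl","wb"))
    cv2.imwrite(f"pics/{n}0.png",cv2.resize(c["color"][:,:,::-1],(800,600),interpolation=cv2.INTER_CUBIC))
    print(n,ray(c,(256,192)))
s=r.sense();print(s["position"],s["eef_rot"],s["time"],s["gripper_width"])
E
```

```text
pics
top (array([ 356.99179387,   70.71504187, 1382.99331859]), array([ 0.0757255 ,  0.00694717, -0.99712756]))
scene (array([1083.42954434, -540.76689265,  704.93121899]), array([-0.58806712,  0.59562224, -0.54732764]))
[ 185.07491725 -596.52020266  238.58368897] [[ 9.55073327e-01  2.96369285e-01 -4.32069847e-04]
 [ 2.96369598e-01 -9.55072486e-01  1.26827156e-03]
 [-3.67812879e-05 -1.33934470e-03 -9.99999102e-01]] 0.1 85.60282162529246
```

View pics/top0.png

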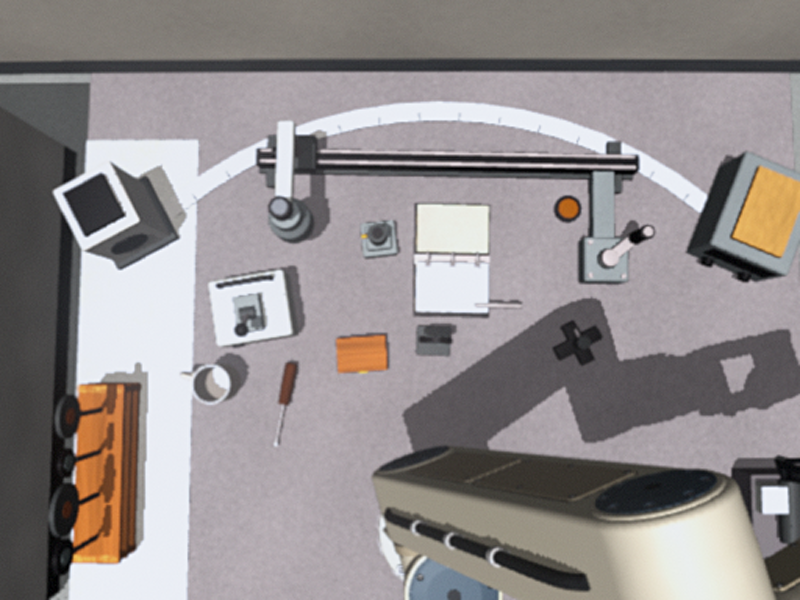

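View pics/scene0.png

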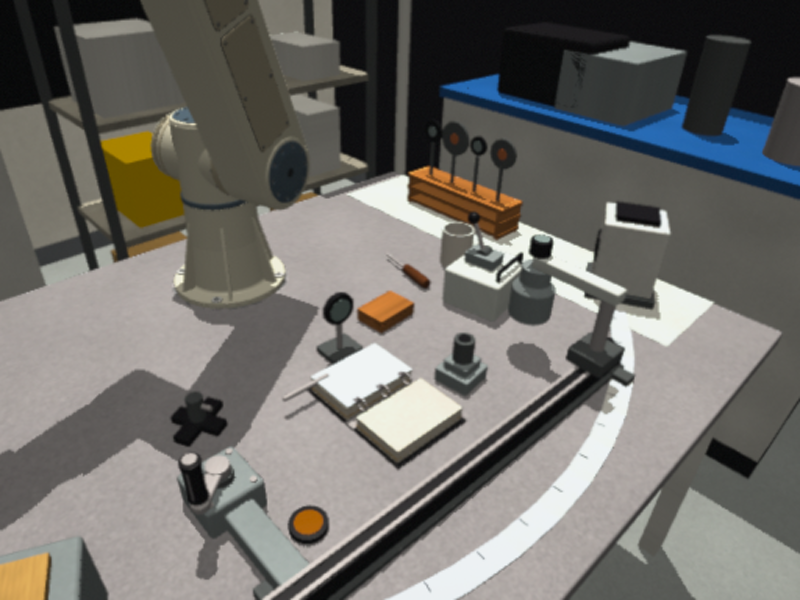

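The top view shows the hood (290,215), rider (378,237), binder (452,260), rod (500,304), crank axis (609,257), sleeve (645,232) and toggle ball (241,329). The scene view confirms the layout. I'll take an enlarged crop next.

```bash
python3 - <<'E'
from h import *
import pickle
c=pickle.load(open("top.pkl","rb"))
im=c["color"][85:255,125:425,::-1]
im=cv2.resize(im,(800,453),interpolation=cv2.INTER_CUBIC)
cv2.imwrite("pics/crop1.png",im)
E
```

```text
(no output)
```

View pics/crop1.png

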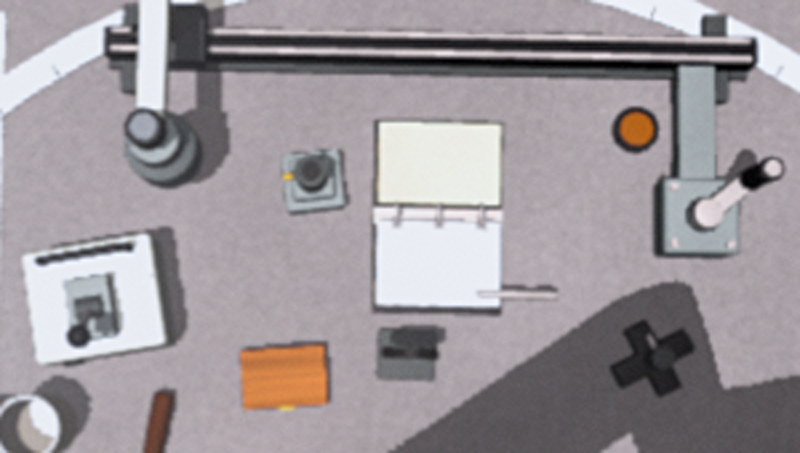

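The crop shows the rail ends (107,44) and (755,52), rider tube top (317,165), rod end (557,294), sleeve top (774,168), eyepiece (147,124) and ball (79,336). It also shows the lens mount just in front of the leaf at (406,355) and the box at (285,377).

```bash
python3 - <<'E'
from h import *
import pickle
np.set_printoptions(precision=1,suppress=True)
c=pickle.load(open("top.pkl","rb"))
def P(x,y,z): return atz(c,(125+(x+.5)/2.6667-.5,85+(y+.5)/2.6647-.5),z)
for n,a in dict(railL=(107,42,52),railR=(755,50,52),sleeve=(774,168,156),eyep=(147,124,238),tube=(317,165,92),rc1=(283,152,30),rc2=(342,150,30),rc3=(345,207,30),rc4=(288,212,30),
 f1=(378,122,30),f2=(502,124,30),f3=(375,309,36),f4=(501,309,36),hinge=(437,214,36),rodend=(557,294,34),rodin=(480,293,34),ball=(79,336,177),s1=(24,258,85),s2=(150,233,85),s3=(166,345,85),s4=(38,362,85),
 lensfoot1=(378,379,10),lensfoot2=(434,379,10),lens=(418,335,120),box1=(242,350,30),box2=(327,345,30),box3=(327,402,30),box4=(245,408,30),g1=(663,178,67),g2=(741,178,67),g3=(738,254,67),g4=(657,254,67)).items(): print(n,P(*a))
E
```

```text
railL [749.  369.9  52. ]
railR [ 739.3 -399.3   52. ]
sleeve [ 578.9 -379.3  156. ]
eyep [608.9 285.5 238. ]
tube [593.4 117.8  92. ]
rc1 [620.5 160.8  30. ]
rc2 [622.9  90.2  30. ]
rc3 [554.1  86.5  30. ]
rc4 [548.  154.4  30. ]
f1 [656.9  47.2  30. ]
f2 [ 654.6 -101.3   30. ]
f3 [432.1  50.8  36. ]
f4 [432.3 -97.3  36. ]
hinge [544.9 -22.6  36. ]
rodend [ 450.3 -163.7   34. ]
rodin [451.3 -73.   34. ]
ball [395.2 365.1 177. ]
s1 [487.1 452.7  85. ]
s2 [516.  308.6  85. ]
s3 [388.1 288.4  85. ]
s4 [368.5 433.7  85. ]
lensfoot1 [349.9  46.9  10. ]
lensfoot2 [350.  -19.9  10. ]
lens [398.8   4.7 120. ]
box1 [383.7 207.6  30. ]
box2 [389.8 107.3  30. ]
box3 [322.9 107.1  30. ]
box4 [315.6 203.5  30. ]
g1 [ 583.1 -282.6   67. ]
g2 [ 583.2 -373.2   67. ]
g3 [ 494.5 -367.4   67. ]
g4 [ 494.4 -273.9   67. ]
```

```bash
cat >> h.py <<'E'
def tri(rays):
    A=np.zeros((3,3));b=np.zeros(3)
    for o,d in rays:
        d=d/np.linalg.norm(d);M=np.eye(3)-np.outer(d,d);A+=M;b+=M@o
    return np.linalg.solve(A,b)
E
python3 - <<'E'
from h import *
import pickle
np.set_printoptions(precision=1,suppress=True)
c=pickle.load(open("top.pkl","rb"));s=pickle.load(open("scene.pkl","rb"))
T=lambda x,y:ray(c,(125+(x+.5)/2.6667-.5,85+(y+.5)/2.6647-.5))
S=lambda x,y:ray(s,((x+.5)/1.5625-.5,(y+.5)/1.5625-.5))
for n,a,b in [("sleeve",(774,168),(191,460)),("hub",(707,212),(218,467)),("eyep",(147,124),(541,240)),("tube",(317,163),(464,338)),("ball",(79,336),(474,218)),("rodend",(557,294),(286,397))]:
    print(n,tri([T(*a),S(*b)]))
for n,p,z in [("sleeve",(191,458),156),("hub",(218,467),85),("tube",(464,337),92),("eyep",(541,238),238),("ball",(474,218),177),("rodend",(286,397),34)]: print(n,atz(s,((p[0]+.5)/1.5625-.5,(p[1]+.5)/1.5625-.5),z))
q=r.sense();p=q["position"];R=np.array(q["eef_rot"])
for w in [(590,120,200),(590,120,64)]: print(R.T@(np.array(w)-p))
print(R.T@np.array([1,0,0]), np.arctan2(R[1,0],R[0,0]))
E
```

```text
sleeve [ 579.2 -376.8  158.7]
hub [ 541.7 -329.6   77.9]
eyep [607.9 284.7 238.7]
tube [592.9 116.5 101.8]
ball [395.4 364.9 179.1]
rodend [ 451.  -160.9   40. ]
sleeve [ 575.1 -373.1  156. ]
hub [ 547.6 -332.2   85. ]
tube [582.2 128.2  92. ]
eyep [602.2 291.3 238. ]
ball [392.9 368.9 177. ]
rodend [ 446.8 -156.    34. ]
[ 599.1 -564.3   39.3]
[ 599.1 -564.1  175.3]
[ 1.   0.3 -0. ] 0.30088922442474547
```

Request:
apply_moves --grip '[0,0,0,0,0,0,0,0,0,0,0,0,0,0,0,0,0,0,0]' --xyz '[[599,-564,39],[599,-564,39],[599,-564,39],[599,-564,39],[599,-564,39],[599,-564,39],[599,-564,39],[599,-564,39],[599,-564,39],[599,-564,39],[599,-564,39],[599,-564,39],[599,-564,39],[599,-564,39],[599,-564,39],[599,-564,39],[599,-564,100],[599,-564,140],[599,-564,140]]' --turn '[[0,0,0.15],[0,0,0.3],[0,0,0.3],[0,0,0.3],[0,0,0.3],[0,0,0.3],[0,0,0.3],[0,0,0.3],[0,0,0.3],[0,0,0.3],[0,0,0.3],[0,0,0.3],[0,0,0.3],[0,0,0.3],[0,0,0.3],[0,0,0.3],[0,0,0.3],[0,0,0.3],[0,0,0.3]]' --force 25

```text
time: 2.48
position: [587.4, 117.4, 96.9]
eef_rot: [[1.0, -0.001, -0.006], [-0.001, -1.0, -0.001], [-0.006, 0.001, -1.0]]
ft_force: [-0.5, 0.1, 0.7]
gripper_width: 85.3
gripper_force: 0.0
```

Request:
apply_moves --grip '[0,0,120,160,200,255,255,255,255,255,255,255,255,255,255,255,255]' --xyz '[[0,-3,32],[0,-3,32],[0,-3,32],[0,-3,32],[0,-3,32],[0,-3,32],[0,-3,32],[0,-3,32],[-8,-3,32],[-20,-3,32],[-35,-3,32],[-50,-3,32],[-65,-3,32],[-78,-3,32],[-87,-3,32],[-90,-3,32],[-90,-3,32]]' --turn '[[0,0,0],[0,0,0],[0,0,0],[0,0,0],[0,0,0],[0,0,0],[0,0,0],[0,0,0],[0,0,0],[0,0,0],[0,0,0],[0,0,0],[0,0,0],[0,0,0],[0,0,0],[0,0,0],[0,0,0]]' --force 25

```text
time: 4.6
position: [500.6, 122.3, 68.1]
eef_rot: [[1.0, 0.001, 0.002], [0.001, -1.0, 0.0], [0.002, -0.0, -1.0]]
ft_force: [4.9, 0.2, 10.8]
gripper_width: 37.5
gripper_force: 31.0
```

Request:
apply_moves --grip '[100,0,0,0,0,0,0]' --xyz '[[0,0,0],[0,0,0],[0,0,0],[0,0,0],[0,0,-30],[0,0,-80],[0,0,-110]]' --turn '[[0,0,0],[0,0,0],[0,0,0],[0,0,0],[0,0,0],[0,0,0],[0,0,0]]'

```text
time: 5.48
position: [500.6, 122.2, 179.3]
eef_rot: [[1.0, 0.001, 0.001], [0.001, -1.0, 0.0], [0.001, -0.0, -1.0]]
ft_force: [0.5, 0.8, -0.1]
gripper_width: 85.2
gripper_force: 0.0
```

```bash
python3 - <<'E'
from h import *
import pickle
s=read_camera("scene"); t=read_camera("top"); pickle.dump((t,s),open("b.pkl","wb"))
a=s["color"][150:300,130:340,::-1]; b=t["color"][110:230,190:400,::-1]
cv2.imwrite("pics/b.png",cv2.resize(np.vstack([a,b]),(0,0),fx=2.2,fy=2.2,interpolation=cv2.INTER_CUBIC))
q=r.sense();print(q["position"],q["gripper_width"],q["ft_force"])
E
```

```text
[502.06876665 122.58623584 180.49173917] 85.75200418175272 [ 0.99268059 -0.19840586  0.16927176]
```

View pics/b.png

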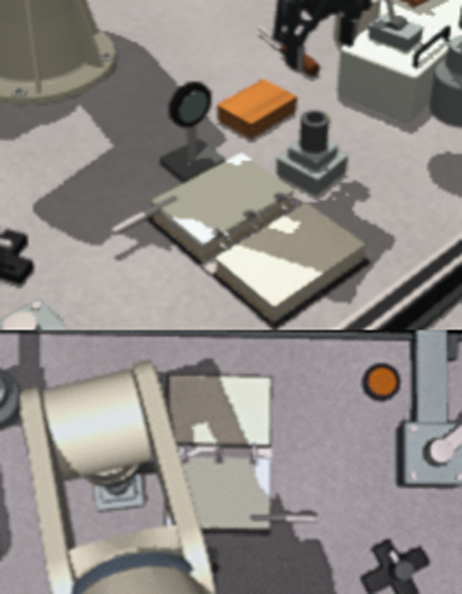

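Request:
apply_moves --grip '[0,0,0,0,0,0,0,0,0,0,0,0,0,0,0]' --xyz '[[0,50,0],[-20,110,0],[-40,170,0],[-52,230,0],[-52,259,0],[-52,259,0],[-52,259,0],[-52,259,0],[-52,259,40],[-52,259,80],[-52,259,110],[-52,259,140],[-52,259,155],[-52,259,155],[-52,259,155]]' --turn '[[0,0,-0.18],[0,0,-0.36],[0,0,-0.54],[0,0,-0.72],[0,0,-0.9],[0,0,-1.08],[0,0,-1.26],[0,0,-1.44],[0,0,-1.57],[0,0,-1.57],[0,0,-1.57],[0,0,-1.57],[0,0,-1.57],[0,0,-1.57],[0,0,-1.57]]'

```text
time: 7.45
position: [448.8, -137.0, 22.9]
eef_rot: [[-0.0, 1.0, 0.001], [1.0, 0.0, -0.0], [-0.0, 0.001, -1.0]]
ft_force: [1.4, -0.1, 0.9]
gripper_width: 85.4
gripper_force: 0.0
```

```bash
python3 - <<'E'
from h import *
q=r.sense();w=read_camera("wrist");print(q["position"],q["gripper_width"],q["ft_force"],q["eef_rot"],q["joint_pos"])
cv2.imwrite("pics/w1.png",w["color"][:,:,::-1])
E
```

```text
[ 448.84735626 -137.02719071   22.89555729] 85.35967222965058 [ 1.37955516 -0.10745829  0.91406357] [[-1.32806458e-05  9.99999643e-01  8.44649867e-04]
 [ 9.99999970e-01  1.34875865e-05 -2.44996477e-04]
 [-2.45007782e-04  8.44646588e-04 -9.99999613e-01]] [-2.99507077e-01  4.54783501e-01  2.11241761e+00  2.78731797e-05
  5.73512207e-01 -2.99543868e-01]
```

View pics/w1.png

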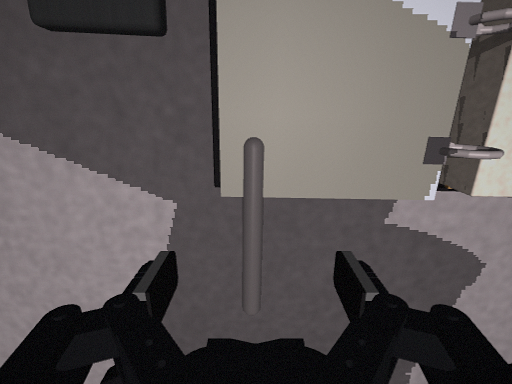

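The wrist view shows the rod (column 253, end at row 313) centred between the open pads. I'll close and start the turn.

Request:
apply_moves --grip '[150,255,255,255,255,255,255,255,255,255,255,255,255,255,255,255]' --xyz '[[0,0,0],[0,0,0],[0,0,0],[0,0,0],[0,0,0],[0,0,0],[1,1,-16],[0,6,-32],[0,13,-47],[0,22,-61],[0,34,-73],[0,47,-82],[0,63,-89],[0,79,-94],[0,95,-95],[0,95,-95]]' --turn '[[0,0,0],[0,0,0],[0,0,0],[0,0,0],[0,0,0],[0,0,0],[0,0,0],[0,0,0],[0,0,0],[0,0,0],[0,0,0],[0,0,0],[0,0,0],[0,0,0],[0,0,0],[0,0,0]]' --force 25

```text
time: 9.5
position: [545.0, -138.0, 118.1]
eef_rot: [[-0.0, 1.0, 0.002], [1.0, 0.0, -0.002], [-0.002, 0.002, -1.0]]
ft_force: [0.3, -5.1, 6.1]
gripper_width: 8.7
gripper_force: 25.7
```

Request:
apply_moves --grip '[255,255,255,255,255,255,255,255,255,255,255]' --xyz '[[0,16,1],[0,32,6],[0,47,13],[0,61,22],[0,73,34],[0,82,47],[0,89,63],[0,94,79],[0,95,93],[0,95,96],[0,95,96]]' --turn '[[0,0,0],[0,0,0],[0,0,0],[0,0,0],[0,0,0],[0,0,0],[0,0,0],[0,0,0],[0,0,0],[0,0,0],[0,0,0]]'

```text
time: 10.88
position: [637.1, -137.4, 22.3]
eef_rot: [[0.0, 1.0, -0.003], [1.0, -0.0, -0.0], [-0.0, -0.003, -1.0]]
ft_force: [-9.1, -3.0, 15.7]
gripper_width: 8.9
gripper_force: 26.8
```

Request:
apply_moves --grip '[150,0,0,0,0,0,0,0,0,0,0,0,0,0]' --xyz '[[0,0,0],[0,0,0],[0,0,0],[0,0,0],[0,0,-30],[0,0,-85],[0,0,-140],[-20,0,-190],[-75,-15,-220],[-130,-30,-220],[-185,-45,-220],[-240,-59,-220],[-240,-59,-220],[-240,-59,-220]]' --turn '[[0,0,0],[0,0,0],[0,0,0],[0,0,0],[0,0,0],[0,0,0],[0,0,0],[0,0,0],[0,0,0],[0,0,0],[0,0,0],[0,0,0],[0,0,0],[0,0,0]]'

```text
time: 12.62
position: [579.2, -376.6, 240.9]
eef_rot: [[0.001, 1.0, -0.0], [1.0, -0.001, 0.001], [0.001, -0.0, -1.0]]
ft_force: [0.8, 0.5, 0.5]
gripper_width: 85.7
gripper_force: 0.0
```

```bash
python3 - <<'E'
from h import *
import pickle
q=r.sense();w=read_camera("wrist");t=read_camera("top");s=read_camera("scene")
pickle.dump((q,w,t,s),open("c.pkl","wb"))
print(q["position"],q["eef_rot"],w["tool_from_camera"])
im=np.hstack([w["color"],cv2.resize(t["color"][85:255,125:330],(463,384),interpolation=cv2.INTER_CUBIC)])
a=cv2.resize(w["color"],(400,300)); b=cv2.resize(t["color"][85:235,125:325],(400,300),interpolation=cv2.INTER_CUBIC); e=cv2.resize(s["color"][150:300,180:380],(400,300),interpolation=cv2.INTER_CUBIC)
cv2.imwrite("pics/c.png",np.vstack([np.hstack([a,b]),np.hstack([e,0*e])])[:,:,::-1])
E
```

```text
[ 579.22643627 -376.62430204  240.9410734 ] [[ 7.26656362e-04  9.99999667e-01 -3.70841805e-04]
 [ 9.99999428e-01 -7.26365169e-04  7.84752717e-04]
 [ 7.84483090e-04 -3.71411838e-04 -9.99999623e-01]] [[ 1.20084869e-03 -9.49122700e-01 -3.14904205e-01  8.13944707e+01]
 [ 9.99999126e-01  1.31393559e-03 -1.46833405e-04  3.55559702e-01]
 [ 5.53126762e-04 -3.14903754e-01  9.49123448e-01 -1.34370082e+02]
 [ 0.00000000e+00  0.00000000e+00  0.00000000e+00  1.00000000e+00]]
```

View pics/c.png

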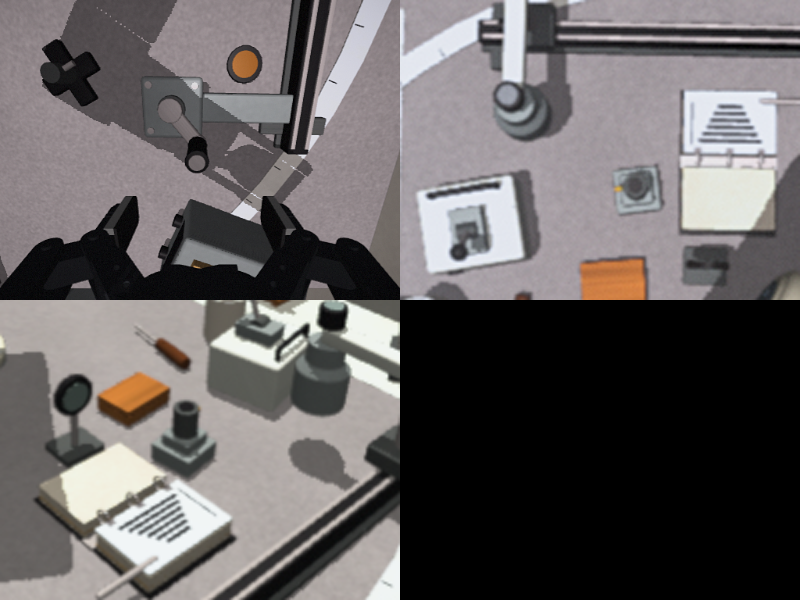

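The wrist view shows the sleeve top at about (196,161) and hub (170,108). The leaf lies flat on the far half with bars up, and the rider stands clear. A grey box stands to the right of the crank.

```bash
python3 - <<'E'
from h import *
import pickle
np.set_printoptions(precision=1,suppress=True)
q,w,t,s=pickle.load(open("c.pkl","rb"))
T=np.array(w["tool_from_camera"]);R=np.array(q["eef_rot"]);p=np.array(q["position"])
def wz(px,z):
    u=cv2.undistortPoints(np.array([[px]],float)*1.28,w["camera_matrix"],w["D"])[0,0]
    d=R@T[:3,:3]@np.array([u[0],u[1],1]);o=p+R@T[:3,3];return o+d*(z-o[2])/d[2]
for n,px,z in [("sleeve top",(196,160),156),("hub",(171,109),88),("g1",(141,77),67),("g2",(201,78),67),("g3",(207,135),67),("g4",(146,137),67),("boxc",(192,200),100),("boxc",(192,200),60)]: print(n,wz(px,z))
for px in [(690,250),(745,155)]:
  for z in (0,60,120): print("box top",px,z,atz(t,(px[0]/1.5625,px[1]/1.5625),z))
T2=lambda x,y,z:atz(t,(125+x/2,85+y/2),z)
print("rider",T2(635,184,92)-[0,0,0], "adj")
for n,x,y,z in [("rider",235,184,92),("leaf1",284,91,36),("leaf2",376,91,36),("leaf3",376,154,36),("leaf4",284,154,36),("eyep",109,96,238),("rod",398,103,34)]: print(n,T2(x,y,z))
E
```

```text
sleeve top [ 575.8 -373.6  156. ]
hub [ 541.9 -326.3   88. ]
g1 [ 500.2 -285.9   67. ]
g2 [ 581.6 -287.1   67. ]
g3 [ 590.7 -366.2   67. ]
g4 [ 500.4 -369.3   67. ]
boxc [ 568.7 -455.6  100. ]
boxc [ 567.1 -478.9   60. ]
box top (690, 250) 0 [ 567.  -522.2    0. ]
box top (690, 250) 60 [ 557.9 -496.5   60. ]
box top (690, 250) 120 [ 548.8 -470.8  120. ]
box top (745, 155) 0 [ 769.4 -646.     0. ]
box top (745, 155) 60 [ 751.5 -614.9   60. ]
box top (745, 155) 120 [ 733.6 -583.8  120. ]
rider [ 501.2 -483.7   92. ] adj
rider [500.4 120.6  92. ]
leaf1 [655.5  45.5  36. ]
leaf2 [ 655.6 -100.7   36. ]
leaf3 [554.6 -99.8  36. ]
leaf4 [554.4  45.5  36. ]
eyep [604.  286.3 238. ]
rod [ 636.7 -135.8   34. ]
```

Request:
apply_moves --grip '[0,0,0,0,0,150,255,255,255,255,255]' --xyz '[[3,-3,40],[3,-3,80],[3,-3,115],[3,-3,130],[3,-3,130],[3,-3,130],[3,-3,130],[3,-3,130],[3,-3,130],[3,-3,130],[3,-3,130]]' --turn '[[0,0,0],[0,0,0],[0,0,0],[0,0,0],[0,0,0],[0,0,0],[0,0,0],[0,0,0],[0,0,0],[0,0,0],[0,0,0]]' --force 40

```text
time: 14.15
position: [576.5, -374.0, 112.2]
eef_rot: [[0.0, 1.0, 0.0], [1.0, -0.0, -0.0], [-0.0, 0.0, -1.0]]
ft_force: [-2.4, 1.3, 5.6]
gripper_width: 25.4
gripper_force: 38.9
```

```bash
python3 - <<'E'
import numpy as np
f0=np.arctan2(-48,34)
def tab(a,b,n):
    o=f0-a
    L=[]
    for k in range(1,n+1):
        f=o-(b-a)*k/n
        L.append([round(60*(np.sin(f)-np.sin(o))),round(60*(np.cos(f)-np.cos(o))),0])
    print(L)
tab(0,2.5,10); tab(2.5,7.5,20);tab(7.5,9.2,7)
from station import r
print(r.sense()["position"],r.sense()["gripper_width"])
E
```

```text
[[-7, -13, 0], [-11, -28, 0], [-11, -43, 0], [-7, -57, 0], [1, -70, 0], [11, -81, 0], [24, -89, 0], [38, -94, 0], [53, -95, 0], [67, -92, 0]]
[[14, 6, 0], [25, 16, 0], [34, 28, 0], [40, 42, 0], [42, 57, 0], [40, 71, 0], [34, 85, 0], [26, 98, 0], [14, 107, 0], [1, 114, 0], [-14, 117, 0], [-29, 116, 0], [-43, 112, 0], [-56, 104, 0], [-66, 93, 0], [-74, 80, 0], [-78, 66, 0], [-78, 51, 0], [-75, 36, 0], [-68, 23, 0]]
[[10, -11, 0], [22, -19, 0], [35, -24, 0], [50, -26, 0], [64, -24, 0], [78, -19, 0], [90, -11, 0]]
[ 576.47564019 -373.9906122   112.24794412] 25.38526270831522
```

Request:
apply_moves --grip '[255,255,255,255,255,255,255,255,255,255,255,255]' --xyz '[[-4,-6,0],[-7,-13,0],[-11,-28,0],[-11,-43,0],[-7,-57,0],[1,-70,0],[11,-81,0],[24,-89,0],[38,-94,0],[53,-95,0],[67,-92,0],[67,-92,0]]' --turn '[[0,0,0],[0,0,0],[0,0,0],[0,0,0],[0,0,0],[0,0,0],[0,0,0],[0,0,0],[0,0,0],[0,0,0],[0,0,0],[0,0,0]]'

```text
time: 15.65
position: [482.5, -306.0, 112.1]
eef_rot: [[-0.0, 1.0, -0.003], [1.0, 0.0, 0.001], [0.001, -0.003, -1.0]]
ft_force: [-8.6, 4.2, 16.5]
gripper_width: 25.4
gripper_force: 40.9
```

Request:
apply_moves --grip '[255,255,255,255,255,255,255,255,255,255,255,255,255,255,255,255,255,255,255,255]' --xyz '[[14,6,0],[25,16,0],[34,28,0],[40,42,0],[42,57,0],[40,71,0],[34,85,0],[26,98,0],[14,107,0],[1,114,0],[-14,117,0],[-29,116,0],[-43,112,0],[-56,104,0],[-66,93,0],[-74,80,0],[-78,66,0],[-78,51,0],[-75,36,0],[-68,23,0]]' --turn '[[0,0,0],[0,0,0],[0,0,0],[0,0,0],[0,0,0],[0,0,0],[0,0,0],[0,0,0],[0,0,0],[0,0,0],[0,0,0],[0,0,0],[0,0,0],[0,0,0],[0,0,0],[0,0,0],[0,0,0],[0,0,0],[0,0,0],[0,0,0]]'

```text
time: 18.15
position: [506.8, -378.2, 112.3]
eef_rot: [[-0.0, 1.0, 0.002], [1.0, 0.0, -0.006], [-0.006, 0.002, -1.0]]
ft_force: [-1.2, -10.6, 5.3]
gripper_width: 25.2
gripper_force: 40.1
```

Request:
apply_moves --grip '[255,255,255,255,255,255,255,255]' --xyz '[[10,-11,0],[22,-19,0],[35,-24,0],[50,-26,0],[64,-24,0],[78,-19,0],[90,-11,0],[90,-11,0]]' --turn '[[0,0,0],[0,0,0],[0,0,0],[0,0,0],[0,0,0],[0,0,0],[0,0,0],[0,0,0]]'

```text
time: 19.15
position: [496.4, -284.6, 112.1]
eef_rot: [[-0.001, 1.0, 0.001], [1.0, 0.001, -0.0], [-0.0, 0.001, -1.0]]
ft_force: [0.1, 3.1, 11.5]
gripper_width: 25.1
gripper_force: 40.6
```

```bash
python3 - <<'E'
from h import *
import pickle
q=r.sense();t=read_camera("top");s=read_camera("scene")
pickle.dump((q,t,s),open("d.pkl","wb"))
print(q["position"],q["ft_force"],q["gripper_width"])
b=cv2.resize(t["color"][85:235,200:400],(800,600),interpolation=cv2.INTER_CUBIC)
a=cv2.resize(s["color"][100:300,150:350],(600,600),interpolation=cv2.INTER_CUBIC)
cv2.imwrite("pics/d.png",cv2.resize(np.hstack([b,a]),(800,343),interpolation=cv2.INTER_AREA)[:,:,::-1])
E
```

```text
[ 496.40343059 -284.61332481  112.11204461] [ 0.09812454  3.07984664 11.53743389] 25.06261001558596
```

View pics/d.png

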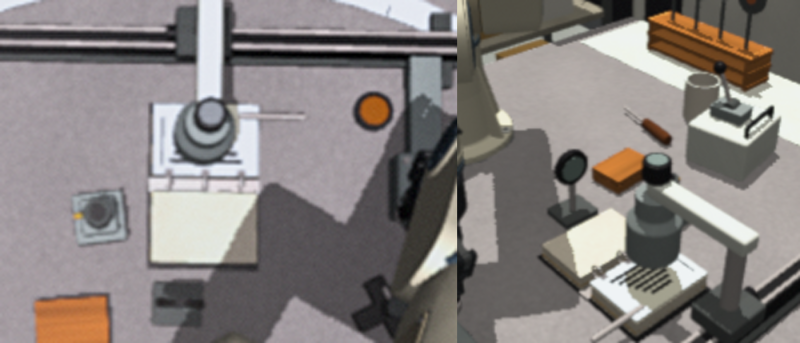

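```bash
python3 - <<'E'
from h import *
import pickle
np.set_printoptions(precision=1,suppress=True)
q,t,s=pickle.load(open("d.pkl","rb"))
k=200/457
f=lambda x,y,z:atz(t,(200+x*k,85+y*k),z)
print(f(211,113,238),f(151,150,36),f(259,150,36),f(205,138,110))
a=cv2.resize(t["color"][120:170,255:325],(0,0),fx=8,fy=8,interpolation=cv2.INTER_CUBIC)
cv2.imwrite("pics/e.png",a[:,:,::-1])
E
```

```text
[599.9 -19.2 238. ] [590.7  48.4  36. ] [ 590.8 -101.2   36. ] [593.8 -21.2 110. ]
```

View pics/e.png

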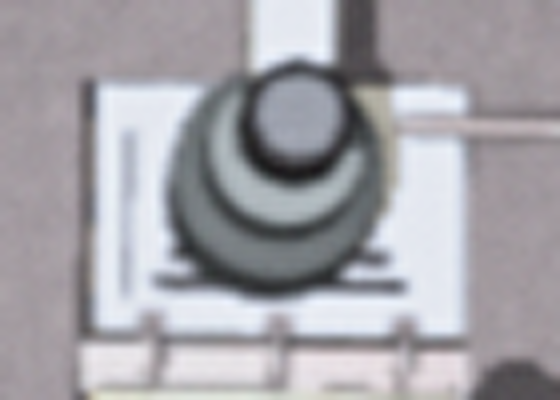

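```bash
python3 - <<'E'
from h import *
import pickle
np.set_printoptions(precision=1,suppress=True)
q,t,s=pickle.load(open("d.pkl","rb"))
f=lambda x,y,z:atz(t,(255+(x+.5)/8-.5,120+(y+.5)/8-.5),z)
print(f(297,119,238),f(92,200,36),f(468,200,36),f(168,190,100),f(387,190,100))
c=pickle.load(open("top.pkl","rb"))
E
```

```text
[600.  -17.4 238. ] [610.2  48.5  36. ] [ 610.3 -100.5   36. ] [602.   20.8 100. ] [602.1 -61.8 100. ]
```

Request:
apply_moves --grip '[255,255,255,255]' --xyz '[[5,5,0],[9,11,0],[9,11,0],[9,11,0]]' --turn '[[0,0,0],[0,0,0],[0,0,0],[0,0,0]]'

```text
time: 19.75
position: [507.3, -276.2, 112.1]
eef_rot: [[0.0, 1.0, 0.001], [1.0, -0.0, -0.0], [-0.0, 0.001, -1.0]]
ft_force: [0.0, 1.9, 9.8]
gripper_width: 25.2
gripper_force: 40.7
```

Request:
apply_moves --grip '[150,0,0,0,0,0,0,0]' --xyz '[[0,0,0],[0,0,0],[0,0,0],[0,0,0],[0,0,-30],[0,0,-80],[0,0,-140],[0,0,-160]]' --turn '[[0,0,0],[0,0,0],[0,0,0],[0,0,0],[0,0,0],[0,0,0],[0,0,0],[0,0,0]]'

```text
time: 20.75
position: [508.7, -276.7, 275.3]
eef_rot: [[-0.0, 1.0, 0.005], [1.0, 0.0, -0.003], [-0.003, 0.005, -1.0]]
ft_force: [0.7, -0.2, 0.4]
gripper_width: 85.6
gripper_force: 0.0
```

```bash
python3 - <<'E'
from h import *
import pickle
np.set_printoptions(precision=1,suppress=True)
t=read_camera("top");q=r.sense();print(q["position"])
g=t["color"][120:170,255:325]
a=cv2.resize(g,(0,0),fx=8,fy=8,interpolation=cv2.INTER_CUBIC)
cv2.imwrite("pics/f.png",a[:,:,::-1])
pickle.dump(t,open("f.pkl","wb"))
E
```

```text
[ 509.1 -276.9  276.5]
```

View pics/f.png

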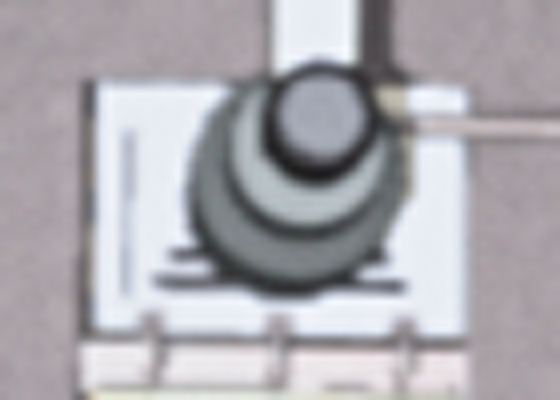

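The hood is centred on the leaf: eyepiece (321,119), and rim 190–408 gives y ≈ −27 for both hood and leaf. Next is the toggle.

Request:
apply_moves --grip '[255,255,255,255,255,255,255,255,255,255,255,255,255,255,255,255,255]' --xyz '[[40,-20,0],[90,-50,0],[150,-90,0],[632,-174,0],[632,-174,0],[632,-174,0],[632,-174,0],[632,-174,0],[632,-174,0],[632,-174,0],[632,-174,0],[632,-174,0],[632,-174,0],[632,-174,50],[632,-174,90],[632,-174,115],[632,-174,115]]' --turn '[[0,0,-0.08],[0,0,-0.16],[0,0,-0.16],[0,0,-0.16],[0,0,-0.16],[0,0,-0.16],[0,0,-0.16],[0,0,-0.16],[0,0,-0.16],[0,0,-0.16],[0,0,-0.16],[0,0,-0.16],[0,0,-0.16],[0,0,-0.16],[0,0,-0.16],[0,0,-0.16],[0,0,-0.16]]'

```text
time: 22.92
position: [332.8, 353.7, 154.7]
eef_rot: [[-0.158, 0.988, -0.003], [0.988, 0.158, -0.003], [-0.003, -0.003, -1.0]]
ft_force: [0.0, 0.6, 0.9]
gripper_width: 0.0
gripper_force: 0.0
```

```bash
python3 - <<'E'
from h import *
np.set_printoptions(precision=2,suppress=True)
q=r.sense();R=np.array(q["eef_rot"]);p=np.array(q["position"]);print(p,R,q["gripper_width"])
for b in [(395,365.5,160),(442,372.6,160)]: print(R.T@(np.array(b)-p))
E
```

```text
[332.76 353.66 154.72] [[-0.16  0.99 -0.  ]
 [ 0.99  0.16 -0.  ]
 [-0.   -0.   -1.  ]] 0.001097447563463317
[ 1.88 63.31 -5.5 ]
[  1.49 110.84  -5.65]
```

Request:
apply_moves --grip '[255,255,255,255,255,255,255,255,255,255,255]' --xyz '[[2,10,-6],[2,25,-6],[2,38,-6],[2,50,-8],[2,62,-10],[2,74,-10],[2,86,-10],[2,96,-8],[2,104,-6],[2,110,-5],[2,110,-5]]' --turn '[[0,0,0],[0,0,0],[0,0,0],[0,0,0],[0,0,0],[0,0,0],[0,0,0],[0,0,0],[0,0,0],[0,0,0],[0,0,0]]'

```text
time: 24.3
position: [438.8, 374.9, 160.9]
eef_rot: [[-0.159, 0.987, -0.006], [0.987, 0.159, -0.002], [-0.001, -0.007, -1.0]]
ft_force: [-15.1, -1.0, 9.7]
gripper_width: -0.0
gripper_force: 8.1
```

Request:
apply_moves --grip '[255,255,255,255,255,255,255]' --xyz '[[0,-20,0],[0,-60,0],[0,-90,-30],[0,-90,-80],[60,-90,-120],[60,-90,-120],[60,-90,-120]]' --turn '[[0,0,0],[0,0,0],[0,0,0],[0,0,0],[0,0,0],[0,0,0],[0,0,0]]'

```text
time: 25.18
position: [342.7, 420.4, 280.9]
eef_rot: [[-0.161, 0.987, 0.0], [0.987, 0.161, -0.0], [-0.0, 0.0, -1.0]]
ft_force: [-0.7, -0.2, -1.0]
gripper_width: 0.1
gripper_force: 0.0
```

```bash
python3 - <<'E'
from h import *
s=read_camera("scene");q=r.sense();print(q["position"],q["time"],q["ft_force"])
cv2.imwrite("pics/g.png",cv2.resize(s["color"][60:300,140:440],(800,600),interpolation=cv2.INTER_CUBIC)[:,:,::-1] if 0 else cv2.resize(s["color"][90:330,120:440],(800,600),interpolation=cv2.INTER_CUBIC)[:,:,::-1])
E
```

```text
[342.64967842 419.52617607 280.15834317] 25.225 [ 0.51476865 -0.36796202 -0.23529126]
```

View pics/g.png

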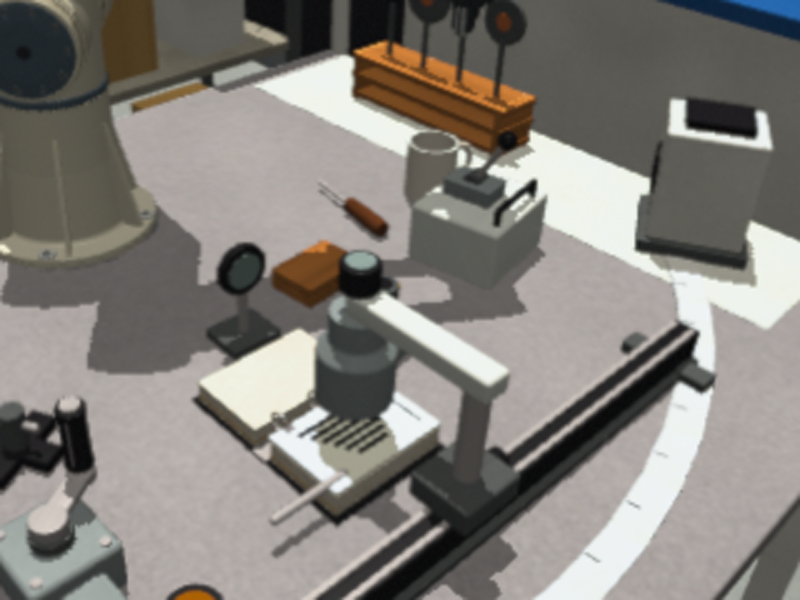

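The toggle now leans away from the robot (ball at (508,140)), the hood stands over the turned leaf, and the other things are in place. I'll check the ball position before handing in.

```bash
python3 - <<'E'
from h import *
import pickle
s=pickle.load(open("scene.pkl","rb"))
b=atz(s,(322.9,145.7),177);print(b)
if np.hypot(b[0]-470,b[1]-380)<12: print(ticket.job_done())
E
```

```text
[464.37753683 380.80199089 177.        ]
the job is handed in; nothing more can be done
None
```

I handed the job in at about 25 s. The rider is standing clear of the hood's path, the leaf is flat on the far half, and the hood is centred over it to within about 2 mm. The toggle was pushed until it stopped (about 15 N); the camera put its ball about 73 mm over, against the stated 77 mm.

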